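# Lock out the tank agitator, open the tank and reset the stop

## Task

Open the developing tank with its agitator locked out: first push the big mushroom stop button down until it stays latched, and let go of it; then take the lid by its tab, tip that side up, draw it out from under the keeper at its far edge, and lay it flat, right way up, on the rubber mat, and let go. Only then reset the stop: grip the mushroom head, turn it clockwise just to the point where it comes free, draw it all the way up while you keep it turned, and leave it up, without knocking over or shifting the canisters, the spool or the weight.

Things in the scene. Friction and masses are not known exactly. Their poses are not given: they have to be found in the camera images.
- lid: The same lid, origin at the centre of the plug's underside. Its edge opposite the tab is under the keeper (within 0.3 rad), so it cannot go straight up: tip the tab side up by about 0.2 rad about the far edge, so that the plug's near side clears the rim, then draw it 15 to 20 mm toward the tab and lift it off.
- station: The stop station, an aluminium box 110 x 110 x 50 mm high fixed to the counter, origin at the centre of its underside. In the release window the spring pushes a gripped head up against the fingers with about 9 N (felt), and it can be drawn up 11 mm. Let go before it has risen, it springs back anticlockwise (0.1 to 0.2 N m) and latches again.
- head_top (a point): Centre of the domed top of the stop station's black mushroom head (60 mm across, fluted side, no mark). With the button up it is 110 mm above the counter; it moves vertically with the button. Press near the middle down to the bottom stop, then back off slowly: the head twists anticlockwise by itself as it latches and must be free to do so.
- head_center (a point): Middle of the head's cylindrical side, 22 mm below head_top, on the vertical turning axis. The side is 60 mm across and runs from 10 mm above to 10 mm below this point; the housing's top is 38 mm below it with the button up, 27 mm when latched. Grip across the diameter from above, at any yaw; turn clockwise seen from above to reset.
- press (a joint): How far the button is down, m: 0 up, 0.011 latched, 0.014 at the bottom stop. The spring takes 6 N at the top, 9.5 N at the bottom. When latched, turning clockwise frees it only in a window 0.35 rad wide that begins after 0.3 to 1.1 rad of turn, unseen and different each time; before and beyond it the head is held down.
- lid_center (a point): Middle of the loose cream bakelite lid (0.15 kg), half-way up its disc: a disc 120 mm across and 6 mm thick, with a plug 94 mm across and 8 mm deep below it that hangs in the tank's mouth with 4 mm play all round. This point lies 11 mm above the plug's underside. z is up through the lid; the tab stands toward -x of the lid.
- lid_tab (a point): Grip point on the lid's upright tab, 42 mm toward the lid's own -x from its centre and 25 mm above lid_center. The tab is 30 mm long along the lid's x, 12 mm thick along its y and 34 mm high; this point is 22 mm above the disc's upper face and 12 mm below the tab's top. Pinch it across its thickness from above.
- tank_mouth (a point): Centre of the rim of the black round developing tank, 110 mm across, 102 mm inside, its rim 125 mm above the counter, where the lid's disc rests; x points to the keeper, a steel bracket 40 mm wide whose lip reaches 8 mm in over the disc's far edge with 3.5 mm of air under it, lip top 14.5 mm above the rim. The tank is fixed on the grey agitator, 150 x 150 x 32 mm.
- mat: Black rubber mat, 180 x 180 mm, 4 mm thick, fixed to the counter; origin at the centre of its underside, x and y along its edges.
- canister_a: Bystander: silver canister with black cap, 66 mm across, 105 mm tall, origin under its centre.
- canister_b: Bystander: another such canister.
- weight: Bystander: black iron lens weight, 84 mm across, 76 mm tall, 0.9 kg, origin under its centre.
- spool: Bystander: steel film spool, 90 mm across, 61 mm tall, standing on one flange, origin under its centre.
Mind the look-alikes: they are no part of the job. Leave any purple or yellow look-alike of the lid alone.

How it is judged:
On the way, in this order (a step that is already met when the one before it is completed fails the run):
1. the stop button is latched down and let go, the lid still on the tank (value of joint press between 0.008 and 0.0125 m and contact force between the fingers and station below 0.2 N and distance between lid_center and tank_mouth below 0.02 m), for 0.2 s.
2. the lid lies flat, right way up, on the mat and is let go, the stop still latched (value of joint press above 0.008 m and x of lid_center in the frame of mat between -0.075 and 0.075 m and y of lid_center in the frame of mat between -0.075 and 0.075 m and height (world z) of lid_center below 0.022 m and angle between lid_center's own z axis and vertical below 0.12 rad and contact force between the fingers and lid below 0.2 N), for 0.2 s.
At the end, for the whole second after the job is handed in: The stop button is up again (within 3 mm) and the lid lies at rest on the mat, flat (within 0.12 rad) and right way up, its centre within 75 mm of the mat's centre along each of the mat's sides (value of joint press below 0.003 m and x of lid_center in the frame of mat between -0.075 and 0.075 m and y of lid_center in the frame of mat between -0.075 and 0.075 m and height (world z) of lid_center below 0.022 m and angle between lid_center's own z axis and vertical below 0.12 rad and linear speed of lid below 0.02 m/s); the robot touches nothing.
It fails at once if a canister, the weight or the spool is shifted by more than 30 mm or knocked over (distance of any of canister_a, canister_b, weight, spool from where it was at the start of the episode above 0.03 m or angle between any of canister_a, canister_b, weight, spool's own z axis and vertical above 0.5 rad).
It also fails if it takes over 72 s, if anything falls off the work surface, if the arm or the gripper's body presses on something with over 40 N, if the wrist force passes 120 N, or if a joint passes its speed limit or range.

## Robot

A 6-joint arm with a two-finger parallel gripper is mounted at the origin on the work surface. World frame = base frame: x ahead of the robot, y to its left, z up, the work surface at z = 0. Lengths are in m, angles in rad, forces in N, time in s.
With the tool pointing down it reaches from about 0.25 to 0.725 m from the base axis. Payload 4 kg.
Tool frame: the origin (TCP) lies midway between the tips of the shut fingers; the grasp point (between the pads) lies 19 mm behind it; z points along the fingers, y is the direction in which the jaws open and shut (so a half turn about z gives the same grasp; the last joint's range is limited). The gripper opens to 85 mm and grips with 20 to 120 N. Pads are 22 mm wide; open, the fingers measure 114 mm over their backs; the gripper's body (76 mm by 85 mm) begins 54 mm behind the grasp point. The pads swing forward as they close: fully open they stand 13 mm farther back than shut.
Start: joints at [1.282, 0.241, 0.005, 1.335, 0, 1.571], TCP at [0.142, 0.479, 0.231] pointing down, gripper open.
Joint ranges: [-2.72, 2.72], [-1.05, 1.87], [-1.09, 1.28], [-1.99, 2.15], [-1.42, 1.44], [-3.14, 3.14]. Speed limits (rad/s): [2.79, 2.79, 3.14, 3.14, 3.14, 3.14].

## Interface

Orientations are given as a unit quaternion [w, x, y, z].
In Python, from rig import bot, jaws, status, viewer, nets gives the robot as it stands. Calls block until the motion is done:
- bot.move_to(position, orientation): joint-space move of the TCP to a pose.
- bot.movel(position, attitude=None, rate=0.15, threshold=None): straight line of the TCP; attitude=None keeps the orientation; rate is the mean speed in m/s. With threshold (N) it stops when the force on the tool has changed by that much, and returns True; else False.
- bot.move_j(angles): joint-space move.
- jaws.ungrasp() and jaws.close_gripper(f_grip=None): open the fingers fully, or close them until they stop; f_grip is the grip in N (None keeps the last).
- bot.wait(seconds).
- bot.inverse_kinematics(position, orientation): joint angles nearest the present ones, or None.
- status.get_state(): the state.
- viewer.grab_frame(name): name is "side" or "top" or "wrist"; returns a dict with "color" (400x640x3 uint8, blue, green, red), "vertical_fov" (degrees; the focal length in pixels is half the picture's height over the tangent of half this angle, whatever the lens; pixels are square), "cx", "cy" (the principal point, pixels), "rvec" (rotation vector, rad) and "tvec" (3), from world to camera coordinates, as OpenCV has them; the wrist camera has in their place "hand_eye" (4x4, takes a point from camera to tool coordinates, whose origin is the TCP and whose axes are the flange's). Camera axes: x right, y down, z forward; pixel columns grow to the right and rows downward; lengths in m; the calibration is good to about 2 mm. A picture is of the moment at which its call begins: read the wrist's pose just before it. There is no depth.
A pose or a line that the arm cannot do raises bot.PlanningError and nothing moves.
- bot.close_job(): hands the job in, once; it reports no verdict.
Trained networks look in a picture, given as the dict that the camera call returned (one of the last four; its "shot" number tells which), for a name from the list of things; names that differ only in an ending like _2 or _b are one class to them, and where a whole thing is asked for, a point or a joint stands for the part that bears it (a point fixed in the world has none). Each returns a list of dicts, best first, with "score" (0 to 1); they miss things now and then, are a little off and sometimes report something else, mostly with a low value. They report only what shows in the picture. A call takes as long as a camera call. They do not tell look-alikes from the thing itself.
- nets.search_frame(picture, target): "extent" ([left, top, width, height] in pixels, round what is visible of it).
- nets.silhouettes(picture, target): "pixels" (400x640 bool, what is visible of it) and "extent" ([left, top, width, height] in pixels, round what is visible of it).
- nets.spot_point(picture, target): "uv" ([column, row] in pixels: a listed point, or the origin of a listed thing).
The state is a dict: "t": time; "q": joint angles; "joint_velocities": joint speeds; "joint_torque": joint torques, N m; "ee_pos": TCP position; "eef_rot": TCP orientation; "wrist_force": force on the tool from outside, world axes, zero at the start; "moment": the same for the moment, N m; "grip_width": opening from 0.0 (shut) to 1.0 (fully open).
Only numpy, scipy, OpenCV 4.12 (cv2) and the standard library are available. Lean on these libraries where they do the work, as an engineer would, in place of code of your own. Each camera call takes 0.05 s, during which the arm holds its last target. There are 200 camera calls.

## Working session

There is one attempt and no reset: what is moved stays moved. The work goes in short steps, each a Python script; the robot and the scene stay as the last script left them, time stands still between calls to the robot, and variables do not carry over. Pictures are saved under pics/ and viewed, about 8 in all and at most 12, crops included, and the job is handed in when it is done.

```bash
mkdir -p pics; ls; cat > h.py <<'E'
import numpy as np, cv2
from scipy.spatial.transform import Rotation as R
from rig import bot,jaws,status,viewer,nets
def cam(p):
    h,w=p["color"].shape[:2]; f=h/2/np.tan(np.radians(p["vertical_fov"])/2)
    K=np.array([[f,0,p["cx"]],[0,f,p["cy"]],[0,0,1]])
    if "rvec" in p and p["rvec"] is not None:
        Rm=cv2.Rodrigues(np.array(p["rvec"],float))[0]; t=np.array(p["tvec"],float).ravel()
    else:
        s=p["state"]; q=s["eef_rot"]; T=np.eye(4); T[:3,:3]=R.from_quat([q[1],q[2],q[3],q[0]]).as_matrix(); T[:3,3]=s["ee_pos"]
        C=np.linalg.inv(T@np.array(p["hand_eye"])); Rm=C[:3,:3]; t=C[:3,3]
    return K,Rm,t
def grab(n):
    s=status.get_state(); p=viewer.grab_frame(n); p["state"]=s; return p
def onz(p,uv,z):
    K,Rm,t=cam(p); d=Rm.T@np.linalg.inv(K)@np.array([uv[0],uv[1],1.]); c=-Rm.T@t
    return c+d*(z-c[2])/d[2]
def proj(p,X):
    K,Rm,t=cam(p); x=K@(Rm@np.array(X,float)+t); return x[:2]/x[2]
def tri(ps,uvs):
    A=[];b=[]
    for p,uv in zip(ps,uvs):
        K,Rm,t=cam(p); d=Rm.T@np.linalg.inv(K)@np.array([uv[0],uv[1],1.]); d/=np.linalg.norm(d); M=np.eye(3)-np.outer(d,d)
        A.append(M); b.append(M@(-Rm.T@t))
    A=np.vstack(A);b=np.hstack(b); X=np.linalg.lstsq(A,b,rcond=None)[0]; return X,np.linalg.norm(A@X-b)
def down(yaw,tilt=0):  # tool z down, tool y (jaw axis) at world angle yaw
    y=np.array([np.cos(yaw),np.sin(yaw),0]); z=np.array([0,0,-1.]); x=np.cross(y,z)
    M=np.stack([x,y,z],1); q=R.from_matrix(M).as_quat(); return np.array([q[3],*q[:3]])
E
python3 - <<'E'
from h import *
P={n:grab(n) for n in("top","side")}
for n in P: cv2.imwrite(f"pics/{n}0.png",P[n]["color"])
for t in["head_top","head_center","lid_center","lid_tab","tank_mouth","mat","canister_a","weight","spool","station"]:
    for n in P:
        for r in nets.spot_point(P[n],t)[:3]:
            print(t,n,np.round(r["uv"],1),round(r["score"],2))
for n in P:
    K,Rm,t=cam(P[n]); print(n,-Rm.T@t,K[0,0])
print(status.get_state())
E
```

```text
pics
head_top side [328.7 219.2] 0.97
head_top side [333.  222.7] 0.38
head_center top [333.5 196.3] 0.53
head_center side [330.  224.5] 0.69
lid_center top [223.3 300.5] 0.94
lid_center top [227.8 237.4] 0.71
lid_center top [166.5 220. ] 0.68
lid_center side [339.1 179.5] 0.7
lid_center side [276.4 155.8] 0.65
lid_center side [219.3 195.5] 0.64
lid_tab top [205.4 179. ] 0.83
lid_tab top [177.1 227.9] 0.7
lid_tab top [238.6 305.2] 0.69
lid_tab side [330.2 165.3] 0.65
lid_tab side [214.1 187.6] 0.64
tank_mouth side [275.9 161.7] 0.9
mat top [432.4 216. ] 0.69
mat top [421.6 127.3] 0.29
mat side [316.8 347.2] 0.86
canister_a top [361.8 117.2] 0.95
canister_a top [304.7 114.6] 0.56
canister_a side [432.1 265.9] 0.96
canister_a side [413.4 225.6] 0.57
weight top [423.  126.4] 0.89
weight side [451.9 329.5] 0.7
weight side [434.2 266.3] 0.63
spool top [256.1 138.2] 0.94
spool side [330.2 224.1] 0.54
station top [328.  195.9] 0.63
station top [422.5 130.4] 0.63
station side [327.6 250.4] 0.75
top [0.4103818  0.09301769 1.16410107] 369.5155235252006
side [ 0.39212211 -0.88160128  0.73770325] 436.0305427875264
{'t': 1.1, 'q': array([1.28200437e+00, 2.40603527e-01, 4.96029031e-03, 1.33519604e+00,
       3.39127477e-07, 1.57080193e+00]), 'joint_velocities': array([-0.00031995,  0.00024378,  0.00223185,  0.000912  , -0.00081565,
       -0.00139648]), 'joint_torque': array([ 8.60905602e-04, -3.72223878e+01,  2.52694684e+01,  1.44937556e-03,
        4.79660957e-05,  1.09239657e-07]), 'ee_pos': array([0.14239188, 0.47927674, 0.23128951]), 'eef_rot': array([-3.25790823e-06,  1.43897491e-01,  9.89592599e-01, -2.12273221e-05]), 'wrist_force': array([-0.09898689,  0.22214534, -0.21121727]), 'moment': array([-0.00387098,  0.01903694, -0.0154347 ]), 'grip_width': 0.9993805319729414}
```

View pics/top0.png

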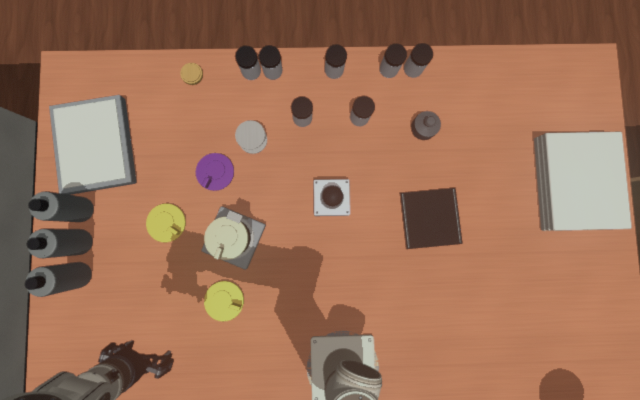

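View pics/side0.png

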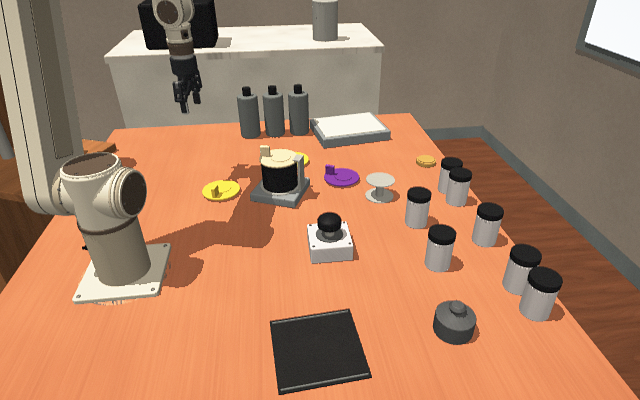

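Top view: the cream lid on the tank is at (227,238), with its tab toward (221,255) and the keeper at (234,215). The look-alikes are purple at (215,172), yellow at (166,222) and yellow at (224,300). I choose the cream one. The stop head is at (333,196) and the mat at (432,217).

Next I estimate positions and take close wrist views.

```bash
python3 - <<'E'
from h import *
T=grab("top");S=grab("side")
print("head",onz(T,(333.5,196.3),.1),tri([T,S],[(333,196.3),(329,216)]), onz(S,(328.7,219.2),.11))
print("lid",onz(T,(227.8,237.4),.128),onz(S,(276.4,155.8),.128),"tank",onz(S,(275.9,161.7),.125))
print("tab top",onz(T,(221,250),.162)); print("mat",onz(T,(432.4,217),.004),onz(S,(316.8,347.2),0))
h=onz(T,(333,196.3),.1)
c=T
K=None
bot.move_to([h[0]-.0,h[1],.30],down(np.pi/2)); print(status.get_state()["q"])
P=grab("wrist"); print(np.array(P["hand_eye"]).round(3))
cv2.imwrite("pics/w1.png",P["color"])
for t in["head_top","head_center","station"]:
    for r in nets.spot_point(P,t)[:2]: print(t,r,onz(P,r["uv"],{"head_top":.11,"head_center":.088,"station":0}[t]))
E
```

```text
head [0.5140274  0.01934972 0.1       ] (array([0.51540663, 0.02117225, 0.10778844]), np.float64(0.0029699405206356686)) [0.51439848 0.00432815 0.11      ]
lid [0.40330599 0.31839897 0.128     ] [0.39771092 0.33954795 0.128     ] tank [0.39474601 0.30601035 0.125     ]
tab top [0.37043015 0.32921452 0.162     ]
mat [ 0.45064314 -0.29791314  0.004     ] [ 0.44844999 -0.29018809  0.        ]
[4.17776013e-02 2.52504157e-01 1.97411225e-01 1.51595038e+00
 2.68689780e-04 4.06147561e-02]
[[ 0.    -0.948 -0.319  0.081]
 [ 1.     0.     0.     0.   ]
 [-0.    -0.319  0.948 -0.141]
 [ 0.     0.     0.     1.   ]]
head_top {'uv': [328.2, 177.8], 'score': 0.9} [0.51625251 0.02453906 0.11      ]
head_center {'uv': [329.5, 178.4], 'score': 0.96} [0.52255387 0.02629587 0.088     ]
station {'uv': [324.4, 160.4], 'score': 0.77} [0.51742707 0.01966531 0.        ]
```

View pics/w1.png

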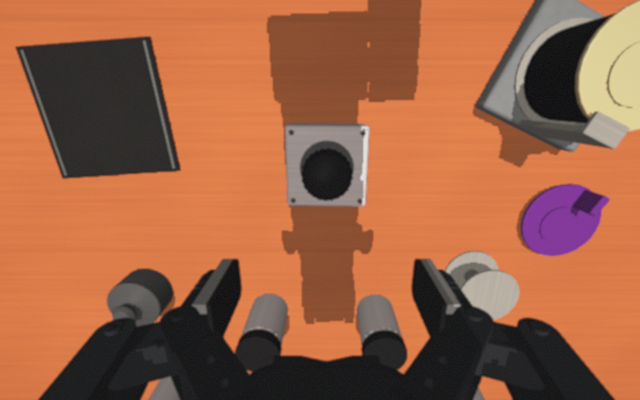

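Wrist view: the stop head is at (327,171) on the white box, whose top centre is at (327.5,166). The cream lid is at the right edge, purple is at (560,220), and nothing stands near the station. I'll fix the axis from both and press.

```bash
python3 - <<'E'
from h import *
P=grab("wrist")
print("box",onz(P,(327.5,166),.05))
m=nets.silhouettes(P,"head_top")[0]; e=m["extent"]; print(e,m["score"],m["pixels"].sum())
T=grab("top"); b=nets.search_frame(T,"station"); print(b[:2])
h=onz(P,(327.5,166),.05)[:2]
print("headtop px", proj(P,[*h,.088]))
jaws.close_gripper(30)
q=down(np.pi/2)
bot.move_to([*h,.135],q); print(status.get_state()["t"])
hit=bot.movel([*h,.085],rate=.03,threshold=22); s=status.get_state(); print(hit,s["ee_pos"],s["wrist_force"],s["t"])
z=s["ee_pos"][2]
bot.movel([*h,z+.006],rate=.006); s=status.get_state(); print(s["ee_pos"],s["wrist_force"])
bot.movel([*h,z+.03],rate=.05); s=status.get_state(); print(s["ee_pos"],s["wrist_force"])
bot.movel([*h,.22],rate=.2); s=status.get_state();print(s["t"])
S=grab("side"); cv2.imwrite("pics/s2.png",cv2.resize(S["color"][190:280,270:390],None,fx=5,fy=5))
for r in nets.spot_point(S,"head_top")[:2]: print(r, proj(S,[*h,.11]),proj(S,[*h,.099]))
E
```

```text
box [0.51539994 0.02395913 0.05      ]
[304.3, 148.8, 49.7, 52.2] 0.76 2116
[{'extent': [312.5, 191.4, 21.7, 24.4], 'score': 0.7}]
headtop px [327.64619252 172.56200149]
5.2
True [0.51642257 0.02380468 0.09613683] [-0.96660233  0.50237308  8.01935206] 6.4417
[0.5153665  0.02396944 0.10207088] [-0.18587369 -0.43772302 -0.48850448]
[0.51547912 0.0239624  0.1263516 ] [ 0.57155496 -0.11646983  0.15849429]
8.975
{'uv': [327.9, 219.6], 'score': 0.97} [328.02409078 214.76894024] [328.03565852 218.32080036]
```

Latched: the bottom was at z=0.096 and the force was gone by 0.102. Now the lid close-up.

```bash
python3 - <<'E'
from h import *
bot.move_to([.40,.325,.32],down(np.pi/2)); jaws.ungrasp()
P=grab("wrist"); cv2.imwrite("pics/w3.png",P["color"])
for t,z in [("lid_center",.128),("lid_tab",.153),("tank_mouth",.125)]:
    for r in nets.spot_point(P,t)[:3]: print(t,np.round(r["uv"],1),r["score"],onz(P,r["uv"],z))
print(status.get_state()["t"])
E
```

```text
lid_center [324.8 175.6] 0.86 [0.40031602 0.3241229  0.128     ]
lid_center [454.7 191.1] 0.73 [0.41871072 0.47503087 0.128     ]
lid_center [351.2  13.4] 0.7 [0.23882439 0.34986739 0.128     ]
lid_tab [449.5 182.7] 0.95 [0.40187323 0.45699656 0.153     ]
lid_tab [340.1 147. ] 0.77 [0.36411851 0.33992461 0.153     ]
lid_tab [378.4 265.6] 0.57 [0.50233728 0.38693803 0.153     ]
11.3333
```

View pics/w3.png

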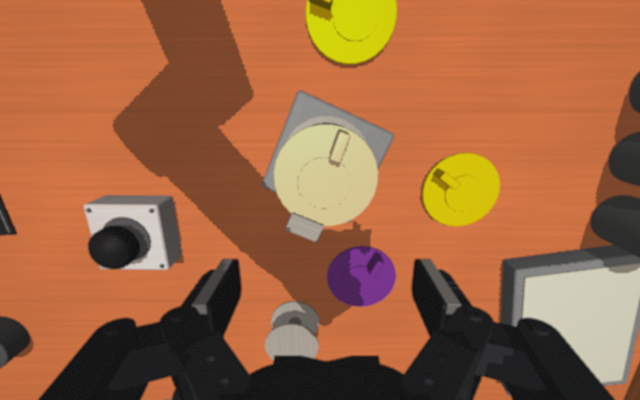

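The lid's disc is centred at (326,174), the tab is at about (340,147), and the keeper is opposite at (305,227). The stop head is at (115,245). A close crop will confirm the tab and the choice of lid.

```bash
python3 - <<'E'
from h import *
I=cv2.imread("pics/w3.png"); cv2.imwrite("pics/c3.png",cv2.resize(I[105:245,255:400],None,fx=4,fy=4,interpolation=cv2.INTER_CUBIC))
E
```

```text
(no output)
```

View pics/c3.png

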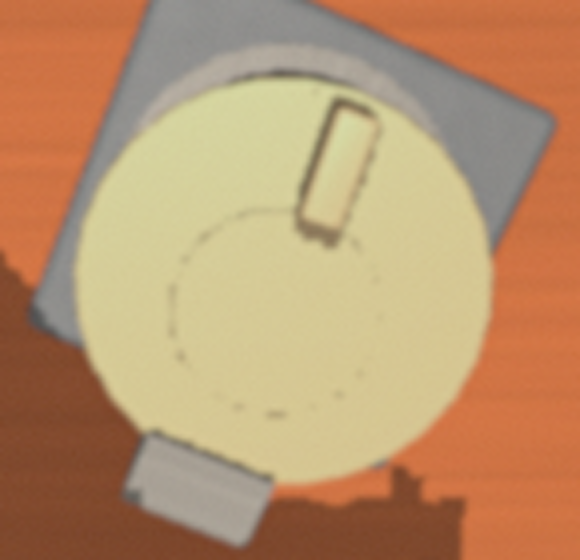

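```bash
python3 - <<'E'
from h import *
P=grab("wrist")
f=lambda u,v:(255+u/4,105+v/4)
c=[onz(P,f(*x),.165) for x in[(337,103),(380,118),(338,235),(303,222)]]
print("tabtop",np.mean(c,0), "sizes",[np.linalg.norm(c[i]-c[(i+1)%4]).round(4) for i in range(4)])
d=c[3]-c[0]+c[2]-c[1]; print("yaw tab",np.arctan2(d[1],d[0]))
L=onz(P,f(284,280),.131); print("lid",L, "tab-lid",np.mean(c,0)[:2]-L[:2])
w=np.mean(c,0)[:2]-L[:2]; print("yaw lid->tab",np.arctan2(-w[1],-w[0]),np.linalg.norm(w))
k=[onz(P,f(*x),.1395) for x in[(148,435),(272,480),(243,548),(125,495)]]; print("keeper",np.mean(k,0)); e=k[1]-k[0]; print("keeper yaw",np.arctan2(e[1],e[0])-np.pi/2, np.linalg.norm(e))
a=[onz(P,f(*x),.032) for x in[(150,0),(35,310)]];e=a[1]-a[0];print("agit",np.arctan2(e[1],e[0]))
E
```

```text
tabtop [0.36292618 0.33904436 0.165     ] sizes [np.float64(0.0111), np.float64(0.0304), np.float64(0.0094), np.float64(0.0302)]
yaw tab -0.29916422592128217
lid [0.3988598 0.3254468 0.131    ] tab-lid [-0.03593362  0.01359756]
yaw lid->tab -0.36175483601209896 0.038420292249273395
keeper [0.45971412 0.30014249 0.1395    ]
keeper yaw -0.37486757089553047 0.03828625657785912
agit -0.4015026077836534
```

Tab top measures 30 x 10-11 mm at (0.363,0.339) and z 0.165, 38-40 mm from the lid's centre, which matches the given sizes. The lid yaw is about -0.33. Now grasp, tip, draw and lift.

```bash
cat >> h.py <<'E'
def tipped(psi,th):  # tool gripping lid with yaw psi, tab side tipped up by th
    M=R.from_euler('z',psi).as_matrix()@R.from_euler('y',th).as_matrix()   # +y turn: -x goes up, z leans to +x
    M=M@np.array([[-1,0,0],[0,1,0],[0,0,-1.]]); q=R.from_matrix(M).as_quat(); return np.array([q[3],*q[:3]])
E
python3 - <<'E'
from h import *
psi=-.33; tab=np.array([.3632,.3393]); ux=np.array([np.cos(psi),np.sin(psi),0])
print(tipped(psi,0),down(psi+np.pi/2))
q=tipped(psi,0)
bot.move_to([*tab,.21],q); bot.movel([*tab,.138],rate=.1)
s=status.get_state(); print(s["ee_pos"],s["wrist_force"])
jaws.close_gripper(60); s=status.get_state(); print(s["ee_pos"],s["wrist_force"],s["grip_width"],s["t"])
p0=np.array([*tab,.138]); piv=np.array([*tab,0])+.102*ux; piv[2]=.1255
r=p0-piv; a=r@ux; b=r[2]
for th in (.055,.11,.165,.22):
    c,sn=np.cos(th),np.sin(th); p=piv+ux*(c*a+sn*b); p[2]=piv[2]-sn*a+c*b
    bot.movel(p,tipped(psi,th),rate=.04); s=status.get_state(); print(th,p.round(4),s["wrist_force"].round(1),s["moment"].round(2))
d=np.array([np.cos(-.37),np.sin(-.37),0])
p=p-.02*d; bot.movel(p,rate=.05); s=status.get_state(); print(s["wrist_force"].round(1),s["t"])
p=p-.006*d+[0,0,.012]; bot.movel(p,rate=.05); s=status.get_state(); print(s["wrist_force"].round(1))
p=p+[0,0,.13]; bot.movel(p,tipped(psi,0),rate=.15); s=status.get_state(); print(s["wrist_force"].round(1),s["grip_width"],s["t"])
S=grab("side"); cv2.imwrite("pics/s4.png",S["color"])
T=grab("top")
for r in nets.spot_point(S,"lid_center")[:3]: print(r)
E
```

```text
[0.         0.16425233 0.98641836 0.        ] [0.         0.16425233 0.98641836 0.        ]
[0.36389096 0.33977166 0.13887668] [ 0.5609099   0.34965272 -0.25520839]
[0.36325106 0.33936388 0.13823964] [ 1.00651124 -0.16174656  1.85227778] 0.12814639459371388 13.4583
0.055 [0.364  0.339  0.1436] [ 0.5 -0.2 -0.3] [-0.02 -0.31  0.01]
0.11 [0.3651 0.3387 0.1491] [-0.2  0.1 -1.7] [-0.01 -0.23  0.02]
0.165 [0.3665 0.3382 0.1546] [ 0.3 -0.8 -1.8] [-0.06 -0.17  0.01]
0.22 [0.3681 0.3376 0.16  ] [-0.7 -0.5 -2.2] [-0.11 -0.23 -0.03]
[-0.7  0.5 -1. ] 15.175
[ 0.4  0.1 -1.5]
[-0.3  0.1 -1.7] 0.13153777286785487 16.6083
{'uv': [340.7, 178.4], 'score': 0.84}
{'uv': [269.3, 104.7], 'score': 0.82}
{'uv': [218.4, 194.0], 'score': 0.74}
```

View pics/s4.png

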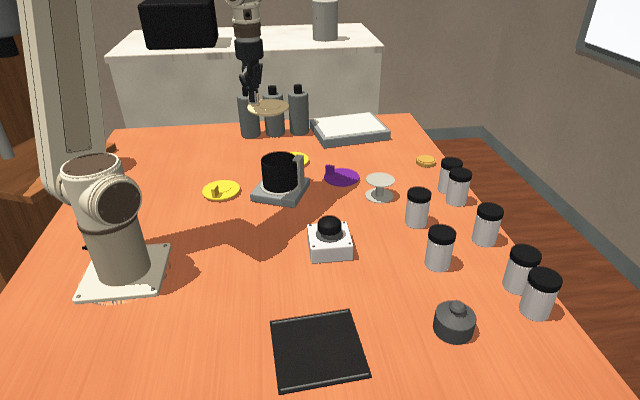

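The lid hangs in the gripper at (269,106), level and clear of the open tank at (280,170). The button is latched at (329,226) and the bystanders are untouched. Now to the mat.

```bash
python3 - <<'E'
from h import *
m=np.array([.450,-.295]); yaw=0.; q=tipped(yaw,0); p=m-[.042,0]
bot.move_to([*p,.28],q); bot.movel([*p,.06],rate=.2)
hit=bot.movel([*p,.020],rate=.03,threshold=6); s=status.get_state(); print(hit,s["ee_pos"],s["wrist_force"])
jaws.ungrasp(); bot.wait(.2); s=status.get_state(); print(s["grip_width"],s["t"])
bot.movel([*p,.20],rate=.2); bot.wait(.3)
P=grab("wrist");S=grab("side"); cv2.imwrite("pics/m5.png",np.hstack([cv2.resize(P["color"],(400,250)),cv2.resize(S["color"],(400,250))]))
for n,X,z in(("w",P,.015),("s",S,.015)):
    for r in nets.spot_point(X,"lid_center")[:3]: print(n,r,onz(X,r["uv"],z))
    for r in nets.spot_point(X,"mat")[:1]: print(n,r,onz(X,r["uv"],0))
print(status.get_state()["t"],proj(S,[.5155,.024,.11]),nets.spot_point(S,"head_top")[:1])
E
```

```text
True [ 0.40777864 -0.29484443  0.02526067] [-0.63195405 -0.48223228  3.64978777]
0.9977952366293931 22.2667
w {'uv': [327.1, 213.7], 'score': 0.8} [ 0.4505845  -0.29243201  0.015     ]
s {'uv': [340.1, 176.5], 'score': 0.79} [0.60536878 0.38048073 0.015     ]
s {'uv': [318.3, 343.8], 'score': 0.62} [ 0.45128785 -0.29429811  0.015     ]
23.8917 [328.0608973  214.75678663] [{'uv': [326.4, 222.0], 'score': 0.85}]
```

View pics/m5.png

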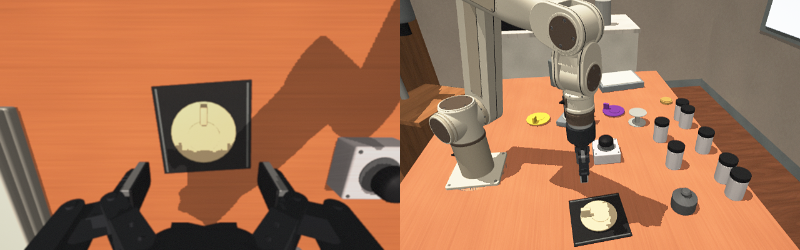

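The lid lies flat and centred on the mat, tab up, at about (0.451,-0.293). The button is still latched. Now I grip the head, turn it in small steps while watching the vertical force, and draw it up in the window.

```bash
python3 - <<'E'
from h import *
h=np.array([.5155,.024]); y0=np.pi/2+.7
bot.move_to([*h,.20],down(y0)); print(status.get_state()["q"].round(2))
bot.movel([*h,.054],rate=.12); s=status.get_state(); print(s["ee_pos"],s["wrist_force"])
jaws.close_gripper(50); bot.wait(.2); s=status.get_state(); f0=s["wrist_force"]; print(s["grip_width"],f0,s["moment"],s["t"])
free=False
for i in range(1,26):
    a=.06*i; bot.move_to([*h,.054],down(y0-a)); bot.wait(.1); s=status.get_state(); df=s["wrist_force"]-f0
    print(round(a,2),df.round(1),s["moment"].round(2),round(s["t"],1))
    if np.hypot(*df[:2])>50: print("side force"); break
    if df[2]>5: free=True; break
if free:
    a+=.06; bot.move_to([*h,.054],down(y0-a))
    bot.movel([*h,.0655],rate=.02); bot.wait(.2); s=status.get_state(); print("up",s["ee_pos"],s["wrist_force"]-f0,s["moment"],s["t"])
E
```

```text
[ 0.05  0.29 -0.01  1.27 -0.   -0.65]
[0.51617985 0.02397808 0.05472015] [0.3751464  0.45261543 0.00731345]
0.6811456571675967 [ 1.23548775 -4.8302572   5.55748527] [-0.88784689 -0.12790632  0.02293863] 27.1417
0.06 [ 1.4 -0.6 -0.1] [-0.95 -0.2   0.1 ] 27.5
0.12 [ 0.1 -0.6 -0.8] [-0.94 -0.22  0.09] 27.8
0.18 [ 0.3 -0.1 -1.3] [-0.95 -0.28  0.15] 28.2
0.24 [ 1.1  0.1 -0.4] [-0.98 -0.24  0.13] 28.5
0.3 [-0.1 -0.  -1.7] [-0.97 -0.27  0.16] 28.9
0.36 [ 0.9  0.3 -0. ] [-1.   -0.3   0.13] 29.2
0.42 [ 1.1  0.  -0.3] [-1.01 -0.35  0.19] 29.6
0.48 [ 1.1 -1.2  0.2] [-1.06 -0.31  0.11] 29.9
0.54 [ 0.8 -0.3 -0.4] [-1.09 -0.31  0.15] 30.3
0.6 [-0.8 -0.9 -0.3] [-1.07 -0.24  0.19] 30.6
0.66 [-0.7 -0.2  1.6] [-1.1  -0.1   0.14] 31.0
0.72 [-1.1 -1.1  2.9] [-1.14 -0.05  0.19] 31.3
0.78 [-0.4 -1.3  2.6] [-1.26 -0.08  0.21] 31.7
0.84 [-1.3 -0.3  2. ] [-1.23 -0.14  0.22] 32.0
0.9 [-1.1 -1.2  1.3] [-1.25 -0.06  0.22] 32.4
0.96 [-0.6 -0.8  1.3] [-1.23 -0.1   0.26] 32.7
1.02 [-0.8  0.2  2.7] [-1.21 -0.11  0.26] 33.1
1.08 [-0.3 -0.9  1.1] [-1.23 -0.03  0.22] 33.4
1.14 [-0.2 -1.1  2.2] [-1.24  0.02  0.19] 33.8
1.2 [-1.2 -0.4  1.5] [-1.21 -0.17  0.24] 34.1
1.26 [ 0.7 -1.8 -1.3] [-1.22 -0.25  0.27] 34.5
1.32 [ 0.9 -0.4 -2.7] [-1.2  -0.37  0.2 ] 34.8
1.38 [ 0.6 -1.2 -1.4] [-1.27 -0.3   0.17] 35.2
1.44 [ 0.8 -1.1 -1.5] [-1.44 -0.29  1.49] 35.5
1.5 [ 0.8 -1.9 -1.3] [-1.27 -0.31  2.3 ] 35.9
```

The vertical force rose from 5.5 N, the preload from closing, to about 8.5 N between a≈0.7 and 1.2. That fits the window, and I then overshot it to the end stop. I'll turn back to the middle and test with a small pull.

```bash
python3 - <<'E'
from h import *
h=np.array([.5155,.024]); y0=np.pi/2+.7
bot.move_to([*h,.054],down(y0-1.2))
for a in (.92,.80,1.04,.68,1.16):
    bot.move_to([*h,.054],down(y0-a)); bot.wait(.15); s=status.get_state(); f1=s["wrist_force"]
    bot.movel([*h,.0555],rate=.01); bot.wait(.2); s=status.get_state(); f2=s["wrist_force"]
    print(a,f1.round(1),f2.round(1),s["moment"].round(2),s["grip_width"],s["t"])
    if f2[2]>3:
        for z in(.058,.061,.064,.0655):
            bot.movel([*h,z],rate=.02); bot.wait(.1); s=status.get_state(); print(z,s["ee_pos"][2],s["wrist_force"].round(1),s["t"])
        break
    bot.movel([*h,.054],rate=.02)
S=grab("side"); cv2.imwrite("pics/s6.png",cv2.resize(S["color"][150:290,240:420],None,fx=4,fy=4))
E
```

```text
0.92 [-0.1 -4.9  7.4] [ 0.4 -5.5  7.3] [-1.04  0.04  0.14] 0.6811712592703548 37.3083
0.058 0.05945905043388975 [-0.4 -4.9  6.8] 37.6833
0.061 0.06236208654077713 [ 0.  -4.5  5.7] 38.0833
0.064 0.06523521625854703 [ 0.8 -5.6  5.5] 38.4833
0.0655 0.06581386670033101 [ 2.6 -4.8 -1.2] 38.8333
```

View pics/s6.png

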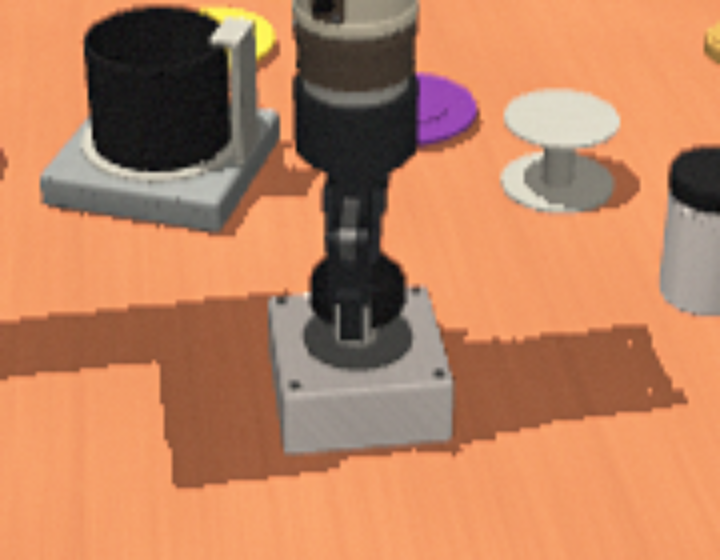

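The head came up with the spring force fading (6.8 to 5.5 N), then met the top stop (-1.2 N). Now release and retreat.

```bash
python3 - <<'E'
from h import *
h=np.array([.5155,.024])
bot.movel([*h,.0665],rate=.02); jaws.ungrasp(); bot.wait(.3); bot.movel([*h,.30],rate=.15); bot.wait(.3)
bot.move_to([.30,.024,.33],down(np.pi/2))
S=grab("side");T=grab("top")
print(status.get_state()["t"],[proj(S,[*h,z]).round(1) for z in(.11,.099)],nets.spot_point(S,"head_top")[:1])
for r in nets.spot_point(T,"lid_center")[:4]: print(r,onz(T,r["uv"],.015))
cv2.imwrite("pics/s7.png",np.hstack([cv2.resize(S["color"][180:400,260:480],(390,390)),cv2.resize(cv2.imread("pics/s4.png")[180:400,260:480],(390,390))]))
E
```

```text
42.8083 [array([328.1, 214.8]), array([328.1, 218.3])] [{'uv': [327.7, 217.4], 'score': 0.83}]
{'uv': [221.5, 298.3], 'score': 0.93} [0.21920457 0.36249829 0.015     ]
{'uv': [436.3, 216.5], 'score': 0.67} [ 0.45153265 -0.30656119  0.015     ]
{'uv': [164.9, 218.8], 'score': 0.66} [0.4643908  0.53599144 0.015     ]
{'uv': [216.7, 173.9], 'score': 0.57} [0.60096279 0.37701038 0.015     ]
```

View pics/s7.png

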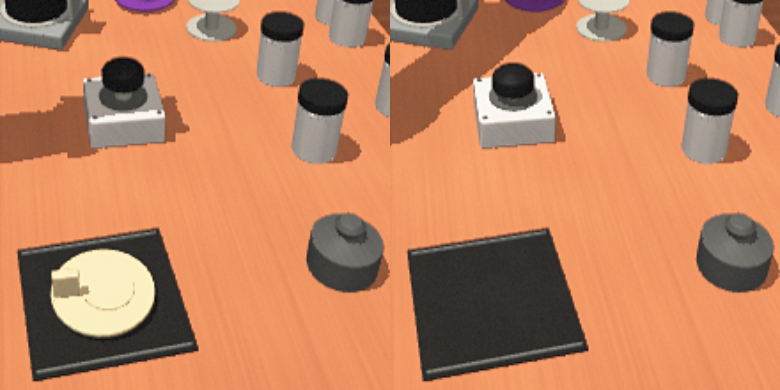

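Left is now, right is while latched. The head stands about 6 crop pixels higher now (stem visible), the lid lies flat on the mat, and the bystanders have not moved. Handing in.

```bash
python3 -c "
from h import *
bot.close_job()"
```

```text
the job is handed in; nothing more can be done
```

The job is done and handed in at about 43 s of the 72 s allowed. No verdict is reported.

- **Stop pressed:** I pushed the button to its bottom stop (z 0.096) and backed off. The force was gone by z 0.102, so it latched.
- **Lid moved:** I took the lid by its tab, tipped it 0.22 rad, drew it 26 mm out from under the keeper and laid it flat on the mat. The networks put its centre at about (0.451, -0.293), with the mat's centre at (0.450, -0.295).
- **Stop reset:** I gripped the head and turned it clockwise. I missed the release window on the first sweep: closing the fingers had already put 5.5 N on the wrist, so the extra force stayed under my 5 N threshold and the head ran to its end stop. I turned back to 0.92 rad, where a small pull found it free, and drew it up to its top stop while still turned.
- **Last checks:** the final picture shows the head raised with its stem visible, the lid flat on the mat, and the bystanders standing where they were.
- **Disagreements:**
  - The network's head-top pixel (row 217.4) lies between the rows expected for up (214.8) and latched (218.3). It reads low throughout: 219.2 at the start with the button up and 219.6 to 222.0 latched. I went by the picture and the forces.
  - The top camera put the lid about 13 mm further out in y than the wrist camera did, still well within the 75 mm limit.

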